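Clip the pocket torch into the hallway rack

TASK

Two pocket torches of the same make lie loose on the console. Pick up the longer one and snap it down into the free place of the steel clip rack, so that both clips of that place grip its round barrel between the hexagonal ends, either way round. The letter opener and the screwdriver must stay in their clips.

Things in the scene. Friction and masses are not known exactly. Their poses are not given: they have to be found in the camera images.
- long_torch: the longer of two loose aluminium torches, 156 mm long, 80 g (the other looks alike but is 90 mm; either order): round barrel 18 mm in diameter, 116 mm long, and at each end a 20 mm long hexagonal block, 22 mm across flats, on which it lies level without rolling, axis 11 mm above the console. Origin on the axis at mid-length, x along the torch. It fits the clips with 15 mm of play either way along x.
- free_place (a point): where the middle of the torch's axis belongs when home, 36 mm above the console; x along the clipped torch, y along the row, z up. A place has two upright clips centred 38 mm either side along x, each 10 mm wide; the plate between is 6 mm thick. Sprung jaws, tops 53 mm high, mouth narrowing to 13 mm at height 44 mm: press the level barrel straight down (5 to 9 N) till it snaps onto a rest 27 mm high.
- letter_opener: letter opener clipped in another place of the fixed steel rack (112 x 190 mm, three parallel places 70 mm apart, any one free): round dark wood handle 18 mm in diameter, 112 mm long, with a flat blade 16 mm wide reaching 126 mm from the origin along +x. Origin on the handle's axis at mid-length, 36 mm above the console.
- screwdriver: screwdriver clipped in the remaining place of the rack: round dark wood handle 18 mm in diameter, 112 mm long, with a thin round shaft reaching 123 mm from the origin along +x. Origin on the handle's axis at mid-length, 36 mm above the console.
Things that resemble listed ones, but are neither listed nor needed, are in the scene too. What is shaped like the long_torch but yellow is not meant.

How it is judged:
By the outcome, as a careful person would: the job done as asked, in the order asked, and still so for the second after the job is handed in, with the robot touching nothing.
It also fails if it takes over 37 s, if anything falls off the work surface, if the arm or the gripper's body presses on something with over 40 N, if the wrist force passes 120 N, or if a joint passes its speed limit or range.

ROBOT

A 7-joint arm with a two-finger parallel gripper is mounted at the origin on the work surface. World frame = base frame: x ahead of the robot, y to its left, z up, the work surface at z = 0. Lengths are in mm, angles in rad, forces in N, time in s.
With the tool pointing down it reaches from about 400 to 875 mm from the base axis. Payload 4.4 kg.
Tool frame: the origin (TCP) lies between the finger pads; the fingertips stand 11 mm ahead of it and the grasp point (between the pads) lies 8 mm behind it; z points along the fingers, y is the line along which they close (so a half turn about z gives the same grasp; the last joint's range is limited). The gripper opens to 85 mm and grips with 20 to 120 N. Pads are 22 mm wide; open, the fingers measure 114 mm over their backs; the gripper's body (76 mm by 85 mm) begins 54 mm behind the grasp point. The pads swing forward as they close: fully open they stand 13 mm farther back than shut.
Start: joints at [1.192, 0.628, 0.038, 1.517, -0.027, 0.996, -0.02], TCP at [200.048, -618.465, 242.313] pointing down, gripper open.
Joint ranges: [-3.06, 3.06], [-0.37, 2.12], [-1.25, 1.32], [0.18, 2.47], [-1.1, 4.24], [0.23, 1.98], [-2.94, 2.94]. Speed limits (rad/s): [2.57, 2.57, 3.14, 3.14, 3.14, 3.14, 3.14].

INTERFACE

Orientations are given as [roll, pitch, yaw] about the fixed x, y, z axes, in that order (R = Rz(yaw) Ry(pitch) Rx(roll)).
In Python, from cell import arm, eyes gives the robot as it stands. The module is installed in compiled form; this text tells all that it offers.
- The arm moves only by the tool send_rows, never from a script. Its argument "increments" is a list of rows, each an object with "delta_pos": the shift along the tool's x, y, z scaled (see below), a list of three; "dr": the turn, a rotation vector about the tool's x, y, z scaled (see below), a list of three. A call has 1 to 12 rows; each row shifts and turns the commanded pose from where the row before left it, along the tool's axes as they then stand; what a row does not reach is not made up. The controller multiplies each number of a shift by 5 cm and each number of a turn by 1.5 rad. A row lasts 1/10 s, in which the tool goes at most 50 mm and 8.59 degrees, less where a joint would pass 70% of its speed; a pose out of reach is approached as far as the arm can. A call with a number of a shift or a turn outside -1 to 1 is refused whole. A call with a gripper value outside its range is refused whole. "jaw" is the gripper's target within -1 to 1 (fully open at 1, half-way at 0, shut at -1), set as the call begins (left out, the last holds). The fingers move at their own pace and stop on an object; the grip force is fixed at half the most. Time passes only in rows, so rows that do not move let the fingers close. It gives the time, the measured TCP pose, the force, the opening and the grip force at its end, in the units of the state.
- arm.observe(): the state, without advancing time (a new reading comes with each control period).
- eyes.grab_frame(name): name is "side" or "top"; returns a dict with "frame" (480x640x3 uint8, blue, green, red), "fx", "fy", "cx", "cy" (pixels), "camera_from_world" (4x4, takes a point from world to camera coordinates). Camera axes: x right, y down, z forward; pixel columns grow to the right and rows downward; lengths in mm; the calibration is good to about 2 mm. A picture is of the moment at which its call begins. There is no depth.
- arm.close_job(): hands the job in; it is judged then, once.
The state is a dict: "clock": time; "joint_positions": joint angles; "qvel": joint speeds; "effort": joint torques, N m; "tool_pos": TCP position; "eef_rot": TCP orientation; "force": force on the tool from outside, world axes, zero at the start; "torque": the same for the moment, N m; "grip_width": finger opening in mm; "finger_force": force on a finger pad.
Only numpy, scipy, OpenCV 4.12 (cv2) and the standard library are available. Lean on these libraries where they do the work, as an engineer would, in place of code of your own. Each camera call takes 0.05 s, during which the arm holds its last target. There are 200 camera calls.

## Working session

There is one attempt and no reset: what is moved stays moved. The work goes in short steps, Python scripts to look and compute and a tool call to move; the robot and the scene stay as the last step left them, time stands still between calls to the robot, and variables do not carry over. Pictures are saved under pics/ and viewed, at most 10 in all, crops included, and the job is handed in when it is done.

Besides the shell and the picture viewer there is one more tool, called after "Request:" as name(argument=value, ...), one argument or row to a line, values as JSON. send_rows: Moves the arm, as the interface text tells. Shifts and turns lie within -1 to 1; 1 stands for 5 cm of shift or 1.5 rad of turn. Its arguments: {"type":"object","properties":{"increments":{"type":"array"},"jaw":{"type":"number"}},"required":["increments"]}

```bash
mkdir -p pics
cat > h.py <<'E'
import numpy as np, cv2
from cell import arm, eyes
def grab(n):
    return eyes.grab_frame(n)
def ray(f,uv,z):
    T=np.array(f["camera_from_world"]);R=T[:3,:3];c=-R.T@T[:3,3]
    d=R.T@np.array([(uv[0]-f["cx"])/f["fx"],(uv[1]-f["cy"])/f["fy"],1.])
    return c+d*(z-c[2])/d[2]
def proj(f,p):
    q=np.array(f["camera_from_world"])@np.r_[p,1.]
    return np.array([f["fx"]*q[0]/q[2]+f["cx"],f["fy"]*q[1]/q[2]+f["cy"]])
E
python3 - <<'E'
from h import *
for n in("top","side"):
    f=grab(n);cv2.imwrite(f"pics/{n}0.png",f["frame"])
    T=np.array(f["camera_from_world"]);print(n,f["fx"],-T[:3,:3].T@T[:3,3],T[2,:3])
s=arm.observe();print(s["clock"],s["tool_pos"],s["eef_rot"],s["force"])
E
```

```text
top 456.29370779536686 [415.00978073 108.64185456 854.95117977] [ 0.12222547 -0.00561387 -0.99248648]
side 541.9072268414864 [470.97185804 963.03028216 651.25151296] [ 0.0514557  -0.82297793 -0.56573813]
0.1 [ 199.88450485 -617.93482     241.48658142] [-3.13987460e+00  2.58198112e-05  3.12807680e-01] [ 0.08643551 -0.0049026   0.18302598]
```

View pics/top0.png

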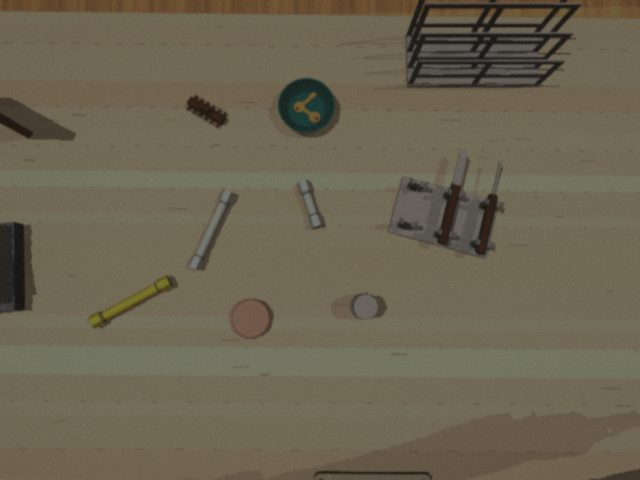

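View pics/side0.png

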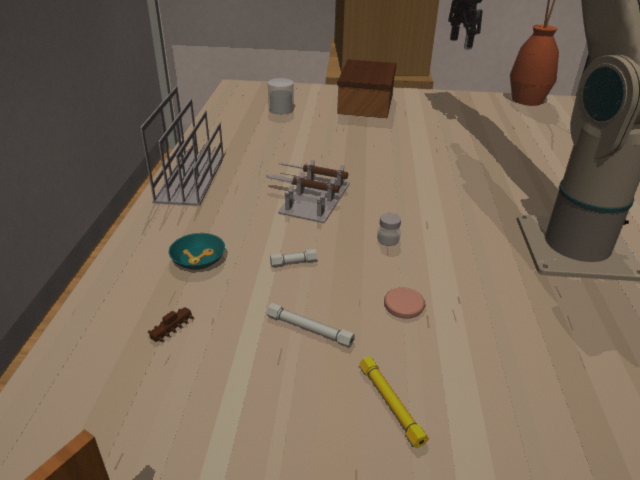

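Top view: the candidates are the grey long torch (211,229), the grey short torch (311,204) and the yellow one (131,301). The long grey one is the one meant, since it is unpainted and about twice the length of the short one. The rack is at (445,217), with its free place at the left (clips near (414,186) and (409,225)).

Run:
```python
from h import *
f=grab("top");im=f["frame"];g=grab("side");im2=g["frame"]
a=cv2.resize(im[170:280,170:330],(480,330),interpolation=cv2.INTER_CUBIC)
b=cv2.resize(im[145:265,380:510],(520,480),interpolation=cv2.INTER_CUBIC)
c=cv2.resize(im2[150:225,260:360],(400,300),interpolation=cv2.INTER_CUBIC)
o=np.zeros((600,800,3),np.uint8);o[:330,:400]=a[:,:400];o[:400,400:]=cv2.resize(im[170:240,380:450],(400,400),interpolation=cv2.INTER_CUBIC)
o[330:600,:400]=c[30:300]
cv2.imwrite("pics/crop.png",np.clip(o*1.5,0,255).astype(np.uint8))
def torch(F,img,box,z):
    x0,y0,x1,y1=box;r=img[y0:y1,x0:x1];h=cv2.cvtColor(r,cv2.COLOR_BGR2HSV)
    bg=np.median(h.reshape(-1,3),0);print("bg",bg)
    m=((h[...,1]<bg[1]*0.55)).astype(np.uint8)
    m=cv2.morphologyEx(m,cv2.MORPH_OPEN,np.ones((3,3),np.uint8))
    cs,_=cv2.findContours(m,0,2);k=max(cs,key=cv2.contourArea)
    rc=cv2.minAreaRect(k);p=cv2.boxPoints(rc)+[x0,y0]
    if np.linalg.norm(p[0]-p[1])>np.linalg.norm(p[1]-p[2]):p=np.roll(p,1,0)
    e1=(p[0]+p[1])/2;e2=(p[2]+p[3])/2
    P,Q=ray(F,e1,z),ray(F,e2,z)
    print(e1,e2,rc[1],"mid",(P+Q)/2,"L",np.linalg.norm(P-Q),"yaw",np.arctan2(*(Q-P)[1::-1]))
torch(f,im,(180,180,245,280),14);torch(g,im2,(255,295,360,355),11)
torch(f,im,(290,170,330,240),14)
for z in(0,6):
    # plate by low saturation
    pass
x0,y0,x1,y1=380,165,510,265
h=cv2.cvtColor(im[y0:y1,x0:x1],cv2.COLOR_BGR2HSV);bg=np.median(h[:, :10].reshape(-1,3),0)
m=(h[...,1]<bg[1]*.55).astype(np.uint8)
cs,_=cv2.findContours(m,0,2);k=max(cs,key=cv2.contourArea);p=cv2.boxPoints(cv2.minAreaRect(k))+[x0,y0]
print(p);print([ray(f,q,6)[:2].round() for q in p])
```

```text
bg [ 22.  63. 114.]
[191.64914656 266.86977386] [228.30429077 190.62705994] (10.312405586242676, 84.59639739990234) mid [531.36156144 297.92103308  14.        ] L 156.73700584652866 yaw -0.41199346702786943
bg [ 16.  71. 154.]
[267.4883194  308.35792255] [350.95584869 339.80945015] (89.19656372070312, 13.697511672973633) mid [533.53959255 295.85135811  11.        ] L 159.73495912014758 yaw 2.747727912894606
bg [ 23.  59. 114.]
[301.17792892 180.59702301] [316.95040131 226.7011795 ] (48.727447509765625, 10.109016418457031) mid [580.10147108 114.76201347  14.        ] L 92.63121448253504 yaw -2.8068542611120724
[[388.21463203 231.66829681]
 [402.65365791 175.71707535]
 [453.25170898 188.77463531]
 [438.81268311 244.7258606 ]]
[array([529., -35.]), array([637., -63.]), array([ 613., -159.]), array([ 506., -129.])]
```

View pics/crop.png

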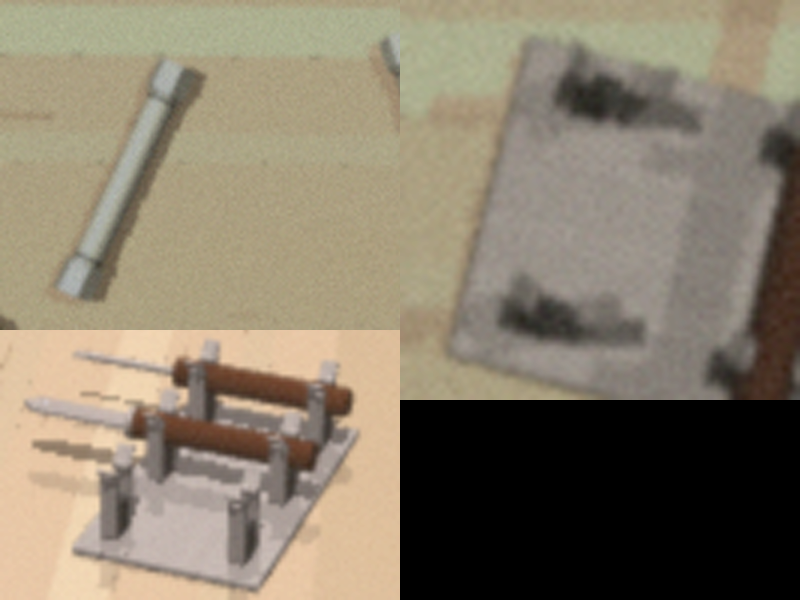

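The crop confirms it: the long torch is bare aluminium with a hex block at each end, and the left place of the rack is empty. Next I'll get the rack line from the two handles.

Run:
```python
from h import *
for n,box in(("top",(430,150,510,262)),("side",(285,155,355,205))):
    f=grab(n);x0,y0,x1,y1=box;r=f["frame"][y0:y1,x0:x1];h=cv2.cvtColor(r,cv2.COLOR_BGR2HSV)
    m=((h[...,1]>115)&((h[...,0]<13)|(h[...,0]>170))&(h[...,2]<(90 if n=="top" else 120))).astype(np.uint8)
    m=cv2.morphologyEx(m,cv2.MORPH_CLOSE,np.ones((5,5),np.uint8))
    cs,_=cv2.findContours(m,0,2)
    for k in sorted(cs,key=cv2.contourArea)[-3:]:
        if cv2.contourArea(k)<40: continue
        rc=cv2.minAreaRect(k);p=cv2.boxPoints(rc)+[x0,y0]
        if np.linalg.norm(p[0]-p[1])>np.linalg.norm(p[1]-p[2]):p=np.roll(p,1,0)
        P,Q=ray(f,(p[0]+p[1])/2,36),ray(f,(p[2]+p[3])/2,36)
        if P[0]>Q[0]:P,Q=Q,P
        d=(Q-P)/np.linalg.norm(Q-P);print(n,rc,"mid",((P+Q)/2).round(1),"L",np.linalg.norm(P-Q).round(1),"yaw",np.arctan2(d[1],d[0]).round(3))
    for c in [(576.7,-73.2)]:
        y=-.25;u=np.array([np.cos(y),np.sin(y)]);v=np.array([-u[1],u[0]])
        print([proj(f,np.r_[np.array(c)+s*38*u+t*9*v,53]).round(1).tolist() for s in(-1,1) for t in(-1,1)])
```

```text
top ((18.828275680541992, 63.95836639404297), (7.009099960327148, 57.72200393676758), 13.626995086669922) mid [ 559.4 -140.5   36. ] L 107.6 yaw -0.26
top ((56.18048095703125, 73.32438659667969), (7.752577304840088, 58.66815185546875), 12.094757080078125) mid [ 542.8 -208.2   36. ] L 109.0 yaw -0.244
[[413.9, 223.8], [404.1, 221.2], [423.6, 183.4], [413.9, 180.9]]
side ((38.758392333984375, 15.86912727355957), (24.851301193237305, 5.503201961517334), 10.007979393005371) mid [ 545.7 -209.7   36. ] L 62.7 yaw -0.247
side ((28.324390411376953, 28.81951141357422), (26.121295928955078, 5.657285690307617), 12.094757080078125) mid [ 565.1 -142.4   36. ] L 64.4 yaw -0.301
[[322.8, 193.1], [320.2, 197.0], [290.7, 187.0], [287.7, 190.7]]
```

Request:
send_rows(
  increments=[
    {"delta_pos":[0.725,-0.469,0.036],"dr":[0,0,0]},
    {"delta_pos":[0.725,-0.469,0.036],"dr":[0,0,0]},
    {"delta_pos":[0.725,-0.469,0.036],"dr":[0,0,0]},
    {"delta_pos":[0.725,-0.469,0.036],"dr":[0,0,0]},
    {"delta_pos":[0.725,-0.469,0.036],"dr":[0,0,0]},
    {"delta_pos":[0.725,-0.469,0.036],"dr":[0,0,0]},
    {"delta_pos":[0.725,-0.469,0.036],"dr":[0,0,0]},
    {"delta_pos":[0.725,-0.469,0.036],"dr":[0,0,0]},
    {"delta_pos":[0.725,-0.469,0.036],"dr":[0,0,0]},
    {"delta_pos":[0.725,-0.469,0.036],"dr":[0,0,0]},
    {"delta_pos":[0.725,-0.469,0.036],"dr":[0,0,0]},
  ],
  jaw=1,
)

```text
clock: 1.4
tool_pos: [501.1, -248.9, 222.6]
eef_rot: [3.141, -0.0, 0.313]
force: [0.8, -0.2, 0.7]
grip_width: 85.3
finger_force: 0.0
```

Request:
send_rows(
  increments=[
    {"delta_pos":[0.331,-0.851,0.133],"dr":[0,0,0]},
    {"delta_pos":[0.331,-0.851,0.133],"dr":[0,0,0]},
    {"delta_pos":[0.331,-0.851,0.133],"dr":[0,0,0]},
    {"delta_pos":[0.331,-0.851,0.133],"dr":[0,0,0]},
    {"delta_pos":[0.331,-0.851,0.133],"dr":[0,0,0]},
    {"delta_pos":[0.331,-0.851,0.133],"dr":[0,0,0]},
    {"delta_pos":[0.331,-0.851,0.133],"dr":[0,0,0]},
    {"delta_pos":[0.331,-0.851,0.133],"dr":[0,0,0]},
    {"delta_pos":[0.331,-0.851,0.133],"dr":[0,0,0]},
    {"delta_pos":[0.331,-0.851,0.133],"dr":[0,0,0]},
    {"delta_pos":[0.331,-0.851,0.133],"dr":[0,0,0]},
    {"delta_pos":[0.331,-0.851,0.133],"dr":[0,0,0]},
  ],
)

```text
clock: 2.6
tool_pos: [531.9, 298.6, 142.5]
eef_rot: [3.141, -0.0, 0.313]
force: [0.2, -0.3, -0.3]
grip_width: 85.6
finger_force: 0.0
```

```bash
python3 -c "
from h import *
print(arm.observe()['joint_positions'])"
```

```text
[-0.59387104  0.69106489  0.0586217   1.72796648 -0.0561418   0.72390972
 -1.76446142]
```

Request:
send_rows(
  increments=[
    {"delta_pos":[0,0,0],"dr":[0,0,-0.0948]},
    {"delta_pos":[0,0,0],"dr":[0,0,-0.0948]},
    {"delta_pos":[0,0,0],"dr":[0,0,-0.0948]},
    {"delta_pos":[0,0,0],"dr":[0,0,-0.0948]},
    {"delta_pos":[0,0,0],"dr":[0,0,-0.0948]},
    {"delta_pos":[0,0,0],"dr":[0,0,-0.0948]},
    {"delta_pos":[0,0,0],"dr":[0,0,-0.0948]},
    {"delta_pos":[0,0,0],"dr":[0,0,-0.0948]},
    {"delta_pos":[0,0,0],"dr":[0,0,-0.0948]},
    {"delta_pos":[0,0,0],"dr":[0,0,-0.0948]},
    {"delta_pos":[0,0,0],"dr":[0,0,-0.0948]},
    {"delta_pos":[0,0,0],"dr":[0,0,-0.0948]},
  ],
)

```text
clock: 3.8
tool_pos: [532.1, 296.4, 142.7]
eef_rot: [3.141, 0.0, 2.025]
force: [-0.4, -0.5, 0.4]
grip_width: 85.2
finger_force: 0.0
```

Request:
send_rows(
  increments=[
    {"delta_pos":[0,0,0.2],"dr":[0,0,-0.0948]},
    {"delta_pos":[0,0,0.2],"dr":[0,0,-0.0948]},
    {"delta_pos":[0,0,0.2],"dr":[0,0,-0.0948]},
    {"delta_pos":[0,0,0.2],"dr":[0,0,-0.0948]},
    {"delta_pos":[0,0,0.2],"dr":[0,0,-0.0948]},
    {"delta_pos":[0,0,0],"dr":[0,0,0]},
  ],
)

```text
clock: 4.4
tool_pos: [531.3, 295.6, 91.2]
eef_rot: [-3.139, -0.002, 2.73]
force: [-0.1, 0.4, 0.8]
grip_width: 85.7
finger_force: 0.0
```

Run:
```python
from h import *
f=grab("side");g=grab("top")
a=cv2.resize(f["frame"][200:380,200:420],(440,360));b=cv2.resize(g["frame"][170:290,150:270],(360,360))
cv2.imwrite("pics/pre.png",np.hstack([a,b]));s=arm.observe();print(s["tool_pos"],s["eef_rot"])
```

```text
[532.01731291 296.43991     92.66756429] [-3.14142981e+00 -3.31105608e-04  2.72644299e+00]
```

View pics/pre.png

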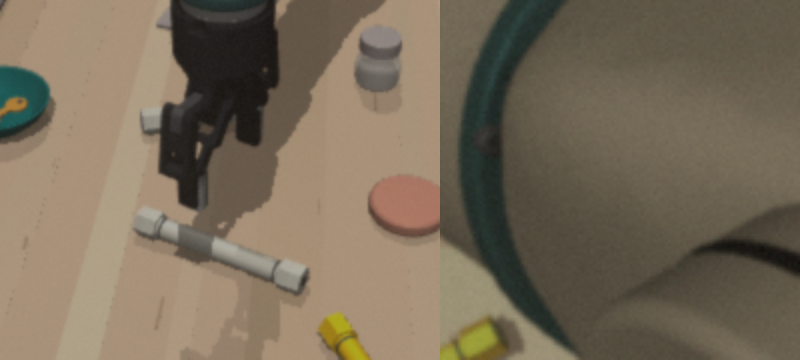

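The gripper straddles the torch, whose middle is at crop (220,248), with the fingers either side of its axis. I'll go down.

Request:
send_rows(
  increments=[
    {"delta_pos":[0,0,0.3],"dr":[0,0,0]},
    {"delta_pos":[0,0,0.3],"dr":[0,0,0]},
    {"delta_pos":[0,0,0.3],"dr":[0,0,0]},
    {"delta_pos":[0,0,0.3],"dr":[0,0,0]},
    {"delta_pos":[0,0,0.2],"dr":[0,0,0]},
    {"delta_pos":[0,0,0.1],"dr":[0,0,0]},
    {"delta_pos":[0,0,0],"dr":[0,0,0]},
  ],
)

```text
clock: 5.2
tool_pos: [531.4, 296.4, 16.8]
eef_rot: [-3.14, -0.001, 2.73]
force: [-0.2, 0.0, -0.8]
grip_width: 85.3
finger_force: 0.0
```

Request:
send_rows(
  increments=[
    {"delta_pos":[0,0,0.05],"dr":[0,0,0]},
    {"delta_pos":[0,0,0],"dr":[0,0,0]},
    {"delta_pos":[0,0,0],"dr":[0,0,0]},
    {"delta_pos":[0,0,0],"dr":[0,0,0]},
    {"delta_pos":[0,0,0],"dr":[0,0,0]},
    {"delta_pos":[0,0,0],"dr":[0,0,0]},
    {"delta_pos":[0,0,0],"dr":[0,0,0]},
    {"delta_pos":[0,0,0],"dr":[0,0,0]},
  ],
  jaw=-1,
)

```text
clock: 6.0
tool_pos: [532.2, 296.8, 15.8]
eef_rot: [3.141, 0.001, 2.73]
force: [-0.3, -0.7, 5.3]
grip_width: 15.7
finger_force: 58.8
```

Request:
send_rows(
  increments=[
    {"delta_pos":[0,0,-0.1],"dr":[0,0,0]},
    {"delta_pos":[0,0,-0.3],"dr":[0,0,0]},
    {"delta_pos":[0,0,-0.6],"dr":[0,0,0]},
    {"delta_pos":[0,0,-0.6],"dr":[0,0,0]},
    {"delta_pos":[0,0,-0.6],"dr":[0,0,0]},
    {"delta_pos":[0,0,0],"dr":[0,0,0]},
  ],
)

```text
clock: 6.6
tool_pos: [534.0, 298.7, 130.2]
eef_rot: [3.134, 0.004, 2.73]
force: [1.1, 0.8, -1.2]
grip_width: 15.5
finger_force: 58.6
```

Run:
```python
from h import *
f=grab("side")
cv2.imwrite("pics/held.png",cv2.resize(f["frame"][150:370,200:440],(720,600)[:1]+(600,)))
s=arm.observe();print(s["tool_pos"],s["eef_rot"],s["grip_width"],s["finger_force"],s["force"])
```

```text
[533.13668605 297.58926995 128.11340989] [3.13751656e+00 2.70390844e-03 2.73000881e+00] 15.68366032765817 58.588829040527344 [-0.21618289 -0.79198347 -0.16584497]
```

View pics/held.png

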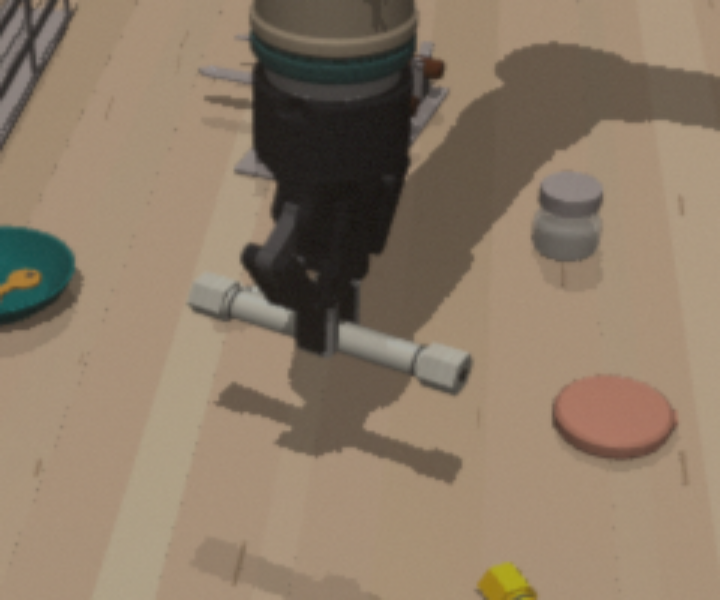

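The torch is held level by the middle of its barrel, with ends at crop (193,293) and (460,370). I'll measure where it sits in the tool.

Run:
```python
from h import *
f=grab("side");s=arm.observe();p=np.array(s["tool_pos"]);y=s["eef_rot"][2]
im=f["frame"];x0,y0,x1,y1=255,240,365,300
h=cv2.cvtColor(im[y0:y1,x0:x1],cv2.COLOR_BGR2HSV)
m=((h[...,1]<35)&(h[...,2]>90)).astype(np.uint8);m=cv2.morphologyEx(m,cv2.MORPH_OPEN,np.ones((3,3),np.uint8))
n,l,st,ce=cv2.connectedComponentsWithStats(m);print(st[1:].tolist())
pts=np.column_stack(np.nonzero(m)[::-1])+[x0,y0]
r=cv2.minAreaRect(pts.astype(np.float32));b=cv2.boxPoints(r);print(r)
if np.linalg.norm(b[0]-b[1])>np.linalg.norm(b[1]-b[2]):b=np.roll(b,1,0)
u=np.array([np.cos(y),np.sin(y),0]);nn=np.array([-u[1],u[0],0])
for e in((b[0]+b[1])/2,(b[2]+b[3])/2):
    A=ray(f,e,0);B=ray(f,e,100);d=B-A;q=A+d*((p-A)@nn)/(d@nn)
    print(e,"along",(q-p)@u,"dz",q[2]-p[2])
print(p,y)
```

```text
[[9, 11, 35, 20, 370], [58, 29, 43, 24, 467]]
((309.18011474609375, 270.8335266113281), (93.86153411865234, 13.845915794372559), 19.358993530273438)
[264.9028  255.27664] along -82.2164484199599 dz -1.5952116412314439
[353.45743 286.3904 ] along 76.9343842743064 dz -1.7111138701994548
[532.33126904 296.60271307 126.44034862] 2.7298894433443457
```

Request:
send_rows(
  increments=[
    {"delta_pos":[-0.414,-0.714,0],"dr":[0,0,0]},
    {"delta_pos":[-0.414,-0.714,0],"dr":[0,0,0]},
    {"delta_pos":[-0.414,-0.714,0],"dr":[0,0,0]},
    {"delta_pos":[-0.414,-0.714,0],"dr":[0,0,0]},
    {"delta_pos":[-0.414,-0.714,0],"dr":[0,0,0]},
    {"delta_pos":[-0.414,-0.714,0],"dr":[0,0,0]},
    {"delta_pos":[-0.414,-0.714,0],"dr":[0,0,0]},
    {"delta_pos":[-0.414,-0.714,0],"dr":[0,0,0]},
    {"delta_pos":[-0.414,-0.714,0],"dr":[0,0,0]},
    {"delta_pos":[0,0,0],"dr":[0,0,-0.054]},
    {"delta_pos":[0,0,0],"dr":[0,0,-0.054]},
    {"delta_pos":[0,0,0],"dr":[0,0,0]},
  ],
)

```text
clock: 7.9
tool_pos: [573.1, -72.9, 124.0]
eef_rot: [3.142, -0.003, 2.892]
force: [-0.2, 0.5, -0.6]
grip_width: 16.0
finger_force: 58.7
```

```bash
python3 -c "
from h import *
s=arm.observe();print(s['tool_pos'],s['eef_rot'],s['joint_positions'])"
```

```text
[573.14612992 -72.88158737 123.98599729] [ 3.14150496e+00 -2.65240745e-03  2.89159799e+00] [ 0.50024834  0.7732958  -0.68759141  1.81485401  0.663501    0.80181897
  0.79052706]
```

Request:
send_rows(
  increments=[
    {"delta_pos":[0,0,0.3],"dr":[0,0,0]},
    {"delta_pos":[0,0,0.3],"dr":[0,0,0]},
    {"delta_pos":[0,0,0.25],"dr":[0,0,0]},
    {"delta_pos":[0,0,0.15],"dr":[0,0,0]},
    {"delta_pos":[0,0,0],"dr":[0,0,0]},
    {"delta_pos":[0,0,0],"dr":[0,0,0]},
  ],
)

```text
clock: 8.5
tool_pos: [574.3, -72.1, 75.1]
eef_rot: [3.141, -0.0, 2.892]
force: [1.1, -0.4, -0.5]
grip_width: 15.2
finger_force: 58.7
```

Run:
```python
from h import *
f=grab("side");g=grab("top")
a=cv2.resize(f["frame"][130:230,250:370],(720,600),interpolation=cv2.INTER_CUBIC)
b=cv2.resize(g["frame"][160:260,370:450],(320,400),interpolation=cv2.INTER_CUBIC)
o=np.zeros((600,800,3),np.uint8);o[:400,:480]=cv2.resize(a,(480,400));o[:400,480:]=b
cv2.imwrite("pics/over.png",o[:400])
s=arm.observe();print(s["tool_pos"],s["eef_rot"],s["force"])
```

```text
[574.663117   -72.21370055  75.6799993 ] [3.14128023e+00 9.90054944e-04 2.89226703e+00] [ 0.09284604 -0.46729499 -0.88510182]
```

View pics/over.png

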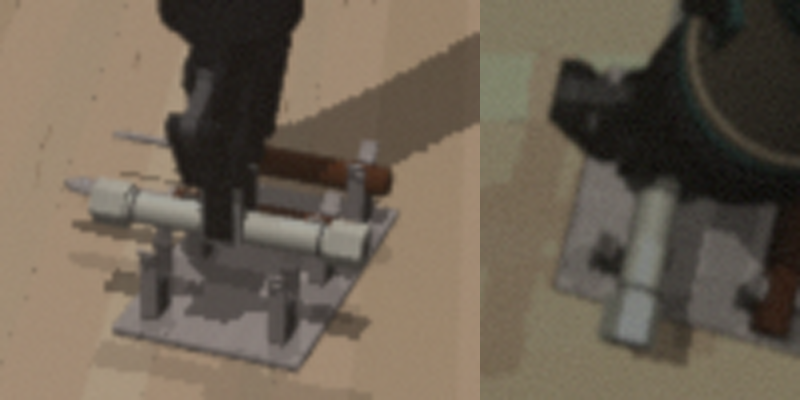

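Side crop: the torch is above the free clips, hex blocks outside both clips (ends (90,200) and (370,240); clips at (155,290) and (282,310)). I'll check the sideways offset in the top view.

Run:
```python
from h import *
f=grab("top");s=arm.observe();p=np.array(s["tool_pos"]);y=s["eef_rot"][2]
x0,y0,x1,y1=395,205,428,250
r=f["frame"][y0:y1,x0:x1];h=cv2.cvtColor(r,cv2.COLOR_BGR2HSV)
m=((h[...,2]>115)&(h[...,1]<45)).astype(np.uint8)
n,l,st,ce=cv2.connectedComponentsWithStats(m);k=1+np.argmax(st[1:,4]);print(st[k])
u=np.array([np.cos(y),np.sin(y)]);v=np.array([-u[1],u[0]])
for row in range(0,y1-y0,3):
    xs=np.nonzero(l[row]==k)[0]
    if len(xs)>2:
        c=(xs.min()+xs.max())/2+x0;q=ray(f,(c,row+y0),p[2]-4)[:2]-p[:2]
        print(row+y0,xs.min()+x0,xs.max()+x0,"along %.1f lat %.1f"%(q@u,q@v))
```

```text
[ 13   3   8  23 103]
211 412 415 along 17.9 lat 0.1
214 411 414 along 23.5 lat -0.4
217 411 414 along 28.7 lat 0.8
220 409 413 along 34.5 lat -0.5
223 409 414 along 39.4 lat 1.5
226 408 413 along 45.0 lat 1.1
229 408 412 along 50.3 lat 1.4
```

Request:
send_rows(
  increments=[
    {"delta_pos":[0,0,0.1],"dr":[0,0,0]},
    {"delta_pos":[0,0,0.1],"dr":[0,0,0]},
    {"delta_pos":[0,0,0.1],"dr":[0,0,0]},
    {"delta_pos":[0,0,0],"dr":[0,0,0]},
  ],
)

```text
clock: 9.05
tool_pos: [573.5, -72.5, 59.3]
eef_rot: [-3.141, -0.002, 2.892]
force: [0.3, -0.3, -0.9]
grip_width: 15.2
finger_force: 58.7
```

Request:
send_rows(
  increments=[
    {"delta_pos":[0,0,0.06],"dr":[0,0,0]},
    {"delta_pos":[0,0,0.06],"dr":[0,0,0]},
    {"delta_pos":[0,0,0.06],"dr":[0,0,0]},
  ],
)

```text
clock: 9.35
tool_pos: [575.2, -71.5, 51.9]
eef_rot: [3.14, 0.002, 2.892]
force: [-0.3, 1.5, 8.7]
grip_width: 15.8
finger_force: 59.6
```

Request:
send_rows(
  increments=[
    {"delta_pos":[0,0,0.06],"dr":[0,0,0]},
    {"delta_pos":[0,0,0.06],"dr":[0,0,0]},
  ],
)

```text
clock: 9.55
tool_pos: [575.7, -71.6, 46.3]
eef_rot: [3.14, 0.003, 2.892]
force: [0.1, 1.2, 5.1]
grip_width: 15.3
finger_force: 59.2
```

Request:
send_rows(
  increments=[
    {"delta_pos":[0,0,0.04],"dr":[0,0,0]},
    {"delta_pos":[0,0,0.04],"dr":[0,0,0]},
  ],
)

```text
clock: 9.75
tool_pos: [574.9, -71.7, 41.3]
eef_rot: [3.14, 0.001, 2.892]
force: [-0.2, 1.3, -0.5]
grip_width: 15.4
finger_force: 58.6
```

Request:
send_rows(
  increments=[
    {"delta_pos":[0,0,0.04],"dr":[0,0,0]},
    {"delta_pos":[0,0,0.02],"dr":[0,0,0]},
    {"delta_pos":[0,0,0],"dr":[0,0,0]},
  ],
)

```text
clock: 10.05
tool_pos: [574.7, -71.7, 40.5]
eef_rot: [-3.141, 0.002, 2.893]
force: [-4.6, 1.5, 20.9]
grip_width: 15.7
finger_force: 61.1
```

Request:
send_rows(
  increments=[
    {"delta_pos":[0,0,-0.04],"dr":[0,0,0]},
    {"delta_pos":[0,0,0],"dr":[0,0,0]},
    {"delta_pos":[0,0,0],"dr":[0,0,0]},
    {"delta_pos":[0,0,0],"dr":[0,0,0]},
    {"delta_pos":[0,0,0],"dr":[0,0,0]},
  ],
  jaw=-0.2,
)

```text
clock: 10.55
tool_pos: [573.9, -72.6, 39.8]
eef_rot: [-3.141, -0.001, 2.892]
force: [-0.3, -0.1, 0.3]
grip_width: 34.1
finger_force: 0.0
```

Request:
send_rows(
  increments=[
    {"delta_pos":[0,0,-0.1],"dr":[0,0,0]},
    {"delta_pos":[0,0,-0.3],"dr":[0,0,0]},
    {"delta_pos":[0,0,-0.6],"dr":[0,0,0]},
    {"delta_pos":[0,0,-0.8],"dr":[0,0,0]},
    {"delta_pos":[0,0,-0.8],"dr":[0,0,0]},
    {"delta_pos":[0.6,0,-0.6],"dr":[0,0,0]},
    {"delta_pos":[0.8,0,0],"dr":[0,0,0]},
    {"delta_pos":[0.8,0,0],"dr":[0,0,0]},
    {"delta_pos":[0,0,0],"dr":[0,0,0]},
    {"delta_pos":[0,0,0],"dr":[0,0,0]},
  ],
)

```text
clock: 11.55
tool_pos: [467.6, -45.3, 201.5]
eef_rot: [-3.141, 0.002, 2.893]
force: [0.4, 0.3, 0.1]
grip_width: 33.9
finger_force: 0.0
```

Run:
```python
from h import *
f=grab("side");g=grab("top")
a=cv2.resize(f["frame"][130:230,250:370],(480,400),interpolation=cv2.INTER_CUBIC)
b=cv2.resize(g["frame"][140:265,380:480],(320,400),interpolation=cv2.INTER_CUBIC)
cv2.imwrite("pics/end.png",np.hstack([a,b]))
```

```text
(no output)
```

View pics/end.png

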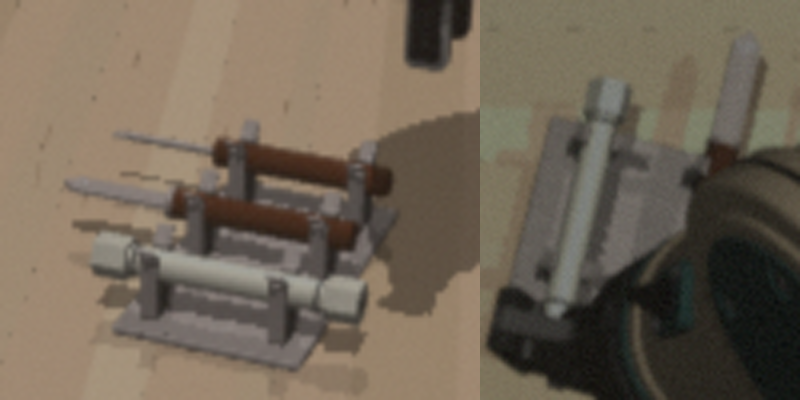

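The torch sits in both clips of the free place, level, with its hex ends outside the clips (side crop (115,255) and (345,300)). The letter opener and the screwdriver are still clipped.

```bash
python3 -c "
from h import *
print(arm.close_job())"
```

```text
the job is handed in; nothing more can be done
None
```

The long torch is snapped into both clips of the free place, the letter opener and screwdriver are still in theirs, and I handed the job in at about 12 s on the robot's clock; no verdict was returned.

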